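Switch off the carafe warmer and stopper the carafe

ROBOT

A 7-joint arm with a two-finger parallel gripper is mounted at the origin on the work surface. World frame = base frame: x ahead of the robot, y to its left, z up, the work surface at z = 0. Lengths are in m, angles in degrees, forces in N, time in s.
With the tool pointing down it reaches from about 0.4 to 0.85 m from the base axis. Payload 6.9 kg.
Tool frame: the origin (TCP) lies between the finger pads; the fingertips stand 17 mm ahead of it and the grasp point (between the pads) lies 2 mm behind it; z points along the fingers, y is the line along which they close (so a half turn about z gives the same grasp; the last joint's range is limited). The gripper opens to 85 mm and grips with 20 to 120 N. Pads are 22 mm wide; open, the fingers measure 114 mm over their backs; the gripper's body (76 mm by 85 mm) begins 54 mm behind the grasp point. The pads swing forward as they close: fully open they stand 13 mm farther back than shut.
Start: joints at [74.284, 29.078, -13.613, 85.955, 7.202, 65.827, -8.869], TCP at [0.232, -0.58, 0.248] pointing down, gripper open.
Joint ranges: [-176.47, 176.47], [-13.61, 117.27], [-81.72, 77.17], [0.22, 143.17], [-87.28, 267.28], [10, 112.55], [-165.47, 165.47]. Speed limits (degrees/s): [136.94, 136.94, 180, 180, 180, 180, 180].

INTERFACE

Orientations are given as [roll, pitch, yaw] about the fixed x, y, z axes, in that order (R = Rz(yaw) Ry(pitch) Rx(roll)).
In Python, from bench import robot, viewer, job_done gives the robot as it stands.
- The arm moves only by the shell command python3 -m pendant 'ROWS' [OPENING] [FORCE]. ROWS is JSON, one flat list of numbers, 4 for each row, row after row: the shift along the tool's x, y, z as a fraction of full scale, then the turn about the tool's z as a fraction of full scale. A call has 1 to 5 rows; each row shifts and turns the commanded pose from where the row before left it, along the tool's axes as they then stand; what a row does not reach is not made up. Full scale, the value 1, is 50 mm for a shift and 360 degrees for a turn. A row lasts 1/10 s, in which the tool goes at most 50 mm and 8.59 degrees, less where a joint would pass 70% of its speed; a pose out of reach is approached as far as the arm can. A call with a number of a shift or a turn outside -1 to 1 is refused whole. A call with a gripper value outside its range is refused whole. OPENING is the closure, from -1 (fully open) to 1 (shut), set as the call begins (- or left out, the last holds). The fingers move at their own pace and stop on an object; FORCE is the grip in N (left out, the last holds). Time passes only in rows, so rows that do not move let the fingers close. It gives the time, the measured TCP pose, the force, the opening and the grip force at its end, in the units of the state.
- robot.read_state(): the state, without advancing time (a new reading comes with each control period).
- viewer.capture(name): name is "side" or "top" or "wrist"; returns the picture (384x512x3 uint8, red, green, blue); there is no depth.
- viewer.camera_model(name): a dict with "camera_matrix" (3x3 intrinsics, pixels), "rvec" (rotation vector, rad) and "tvec" (3), from world to camera coordinates, as OpenCV has them; the wrist camera has in their place "tool_from_camera" (4x4, takes a point from camera to tool coordinates, whose origin is the TCP and whose axes are the flange's). Camera axes: x right, y down, z forward; pixel columns grow to the right and rows downward; lengths in m; the calibration is good to about 2 mm. A picture is of the moment at which its call begins: read the wrist's pose just before it. camera_model takes no time and is no camera call.
- job_done(): hands the job in; it is judged then, once.
The state is a dict: "time_s": time; "q": joint angles; "joint_vel": joint speeds; "joint_torque": joint torques, N m; "tcp_pos": TCP position; "ee_rot": TCP orientation; "ft_force": force on the tool from outside, world axes, zero at the start; "moment": the same for the moment, N m; "gripper_width": finger opening in m; "grasp_force": force on a finger pad.
Only numpy, scipy, OpenCV 4.12 (cv2) and the standard library are available. Lean on these libraries where they do the work, as an engineer would, in place of code of your own. Each camera call takes 0.05 s, during which the arm holds its last target. There are 200 camera calls.

TASK

The carafe warmer on the shelf is still switched on. Turn its rotary handle all the way round to the off stop, and only then take the stopper from the coaster and lower it gently, without dropping it, into the carafe's neck, upright with its collar resting all round on the rim. Leave the handle off and the carafe standing upright on the warmer's plate, and do not knock or shift the figurine or the paperweight.

Things in the scene. Friction and masses are not known exactly. Their poses are not given: they have to be found in the camera images.
- warmer: Fixed grey carafe warmer, a low box 170 (x) by 360 (y) mm, top 43 mm above the shelf. Origin: centre of its underside. At y = +90 mm a round hot plate, face 47 mm high, inside a steel rim 148 mm across, 53 mm high; at y = -95 mm the rotary handle, axis vertical, on a steel disc 116 mm across. On the top by the disc: a small ring mark (off) on its -x side, a short bar mark (on) on its +y side.
- handle (a joint): Rotary handle, rad: 0 = off stop (nose along the warmer's -x, at the ring mark), 1.3 = on stop (nose nearly at the hot plate, at the bar mark). Grows clockwise seen from above; switch off anticlockwise. An over-centre mechanism drives it to the nearer stop from either side of 0.65 and holds it; leaving a stop takes about 0.2 N m. It starts within 0.1 rad of the on stop.
- handle_grip (a point): Point on the handle's axis, 76 mm above the shelf, where to grip. The handle is a black upright bar with flat sides, 52 to 88 mm above the shelf, 22 mm thick out to 35 mm either side of the axis; a narrower nose (14 mm) goes on to 50 mm on one side. A white line on top lies on the nose side. The point's axes turn with the handle: -x along the nose, y across the bar.
- handle_nose (a point): Tip of the handle's nose, 50 mm from the axis, 76 mm above the shelf.
- carafe: Loose clear glass carafe, round, no handle, 150 mm tall, 116 mm across the belly, 54 mm outside the neck, 0.6 kg, standing on the hot plate. Origin: centre of its underside, z up.
- carafe_rim (a point): Centre of the carafe's mouth at rim height, about 197 mm above the shelf. The neck bore is 46 mm across and straight for about 32 mm down; its outside has a steel band under the rim.
- stopper: Loose stopper, round, 84 mm tall, 0.06 to 0.13 kg, standing on its plug on the coaster. Upward from its origin (centre of the plug's foot): cork plug tapering from 28 mm across at the foot to 41 mm at 34 mm; dark wooden collar 62 mm across from 34 to 41 mm; dark wooden grip knob 36 to 40 mm across from 41 to 80 mm, rounded off to 84 mm.
- stopper_collar (a point): Centre of the underside of the stopper's collar, 34 mm above its foot; lies at the centre of the carafe's rim when seated.
- stopper_grip (a point): Centre of the stopper's grip knob (40 mm across), 66 mm above its foot: where to grip.
- coaster: Loose round steel coaster, 100 mm across, floor 5 mm and rim 10 mm high, on the shelf either to the left or to the right of the warmer. Origin: centre of its underside.
- figurine: Bystander: chunky white and grey plastic figurine, 50 by 84 mm, 114 mm tall, on the other side of the warmer from the coaster. Origin: centre of its underside.
- paperweight: Bystander: domed glass paperweight, 72 mm across, 44 mm tall, to the left of the warmer. Origin: centre of its underside.
Not all that is in view belongs to the job. There is more than one size of the carafe; the job needs the middle-sized.

How it is judged (in metres and radians):
On the way, in this order (a step that is already met when the one before it is completed fails the run):
1. the handle rests at its off stop (within 0.10 rad), the stopper not yet in the neck (value of joint handle below 0.1 rad), for 0.3 s.
2. the stopper is seated in the carafe's neck, the handle still off (horizontal distance between stopper_collar and carafe_rim below 0.006 m and z of stopper_collar in the frame of carafe_rim between -0.004 and 0.003 m and angle between the z axis of stopper and the z axis of carafe, either way round below 0.08 rad and value of joint handle below 0.1 rad), for 0.2 s.
At the end, for the whole second after the job is handed in: Handle within 0.10 rad of its off stop; stopper in the neck, its collar within 6 mm sideways, 3 mm above or 4 mm below the rim centre, its axis within 0.08 rad of the carafe's; carafe standing on the hot plate, upright within 0.05 rad; stopper and carafe at rest (all of step 2 and angle between carafe's own z axis and vertical below 0.05 rad and z of carafe in the frame of warmer between 0.043 and 0.051 m and linear speed of each of stopper, carafe below 0.01 m/s); the robot touches nothing.
It fails at once if the stopper is dropped or thrust into the neck: faster than 0.5 m/s (a fall of 13 mm) with its collar within 30 mm of the rim's centre (distance between stopper_collar and carafe_rim below 0.03 m and linear speed of stopper above 0.5 m/s).
It fails at once if the carafe is tipped by more than 0.2 rad (angle between carafe's own z axis and vertical above 0.2 rad).
It fails at once if the stopper is pressed or dropped on the carafe with more than 30 N (contact force between stopper and carafe above 30 N).
It fails at once if the figurine is shifted by more than 20 mm or tipped (distance of figurine from where it was at the start of the episode above 0.02 m or angle between figurine's own z axis and vertical above 0.4 rad).
It fails at once if the paperweight is shifted by more than 20 mm (distance of paperweight from where it was at the start of the episode above 0.02 m).
It also fails if it takes over 58 s, if anything falls off the work surface, if the arm or the gripper's body presses on something with over 40 N, if the wrist force passes 120 N, or if a joint passes its speed limit or range.

## Working session

There is one attempt and no reset: what is moved stays moved. The work goes in short steps, Python scripts to look and compute and a shell command to move; the robot and the scene stay as the last step left them, time stands still between calls to the robot, and variables do not carry over. Pictures are saved under pics/ and viewed, at most 10 in all, crops included, and the job is handed in when it is done.

```bash
mkdir -p pics; python3 - <<'E'
from bench import robot, viewer
import cv2, numpy as np
s=robot.read_state(); print(s)
ims=[]
for n in ["side","top"]:
    im=viewer.capture(n); cv2.imwrite(f"pics/{n}0.png",im[:,:,::-1]); ims.append(im)
    m=viewer.camera_model(n); print(n,m)
print(viewer.camera_model("wrist"))
E
```

```text
{'time_s': 0.0, 'q': array([ 74.28168059,  29.12416475, -13.60878029,  86.00923816,
         7.20171757,  65.82840346,  -8.86805702]), 'joint_vel': array([-0.04708522, -0.05505804,  0.08998302, -0.07306892,  0.03077996,
        0.02007526,  0.04289915]), 'joint_torque': array([ 1.22263504e-03, -6.20614600e+01, -2.18596548e+00, -2.49651128e+01,
        1.28882509e-02,  1.17004532e-02, -1.05610386e-05]), 'tcp_pos': array([ 0.23147505, -0.58003132,  0.24744113]), 'ee_rot': array([-1.79896991e+02,  2.20833880e-03,  2.17649359e+01]), 'ft_force': array([-0.89647941, -0.38976951, -0.43985052]), 'moment': array([-0.01875173, -0.05885855, -0.00908453]), 'grasp_force': 0.0, 'gripper_width': 0.08550517811700974}
side {'camera_matrix': array([[471.31592693,   0.        , 258.18936041],
       [  0.        , 471.31592693, 197.26074672],
       [  0.        ,   0.        ,   1.        ]]), 'rvec': array([ 0.12079309, -2.76358045,  1.36369222]), 'tvec': array([0.54085029, 0.14278019, 1.39316546])}
top {'camera_matrix': array([[361.20249404,   0.        , 250.5819336 ],
       [  0.        , 361.20249404, 190.34813591],
       [  0.        ,   0.        ,   1.        ]]), 'rvec': array([ 2.12859869, -2.12555996,  0.19656694]), 'tvec': array([-0.01766058,  0.56931737,  1.12204115])}
{'camera_matrix': array([[266.38218096,   0.        , 252.38638856],
       [  0.        , 266.38218096, 186.79867276],
       [  0.        ,   0.        ,   1.        ]]), 'tool_from_camera': array([[ 1.22633401e-03, -9.64068828e-01, -2.65649752e-01,
         6.72988325e-02],
       [ 9.99998999e-01,  1.36969334e-03, -3.54398473e-04,
        -1.24354753e-03],
       [ 7.05523216e-04, -2.65649052e-01,  9.64069543e-01,
        -1.24807801e-01],
       [ 0.00000000e+00,  0.00000000e+00,  0.00000000e+00,
         1.00000000e+00]])}
```

View pics/side0.png

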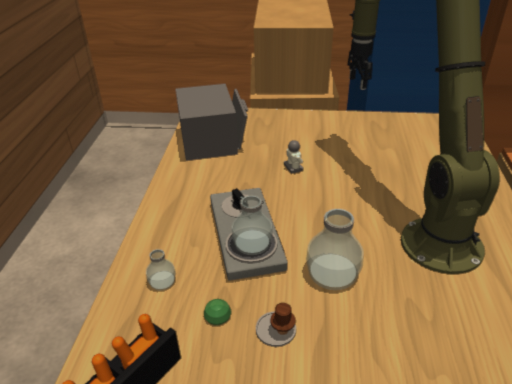

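View pics/top0.png

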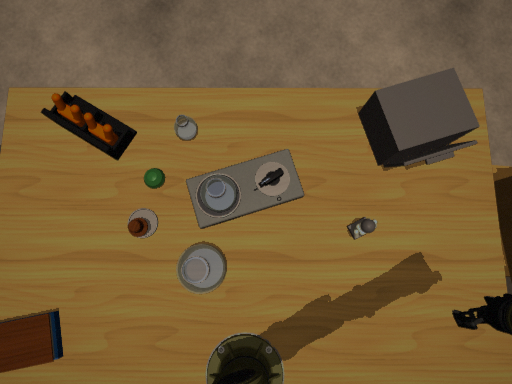

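Carafe candidates: small at side (160,270)/top (186,127), middle on the warmer at side (251,228)/top (217,193), and large at side (335,250)/top (202,267). The middle one, standing on the hot plate, fits. The stopper stands on the coaster at side (280,325)/top (140,225). I'll confirm with an enlarged crop and measure.

```bash
cat > h.py <<'E'
import numpy as np, cv2
from bench import robot, viewer
from scipy.spatial.transform import Rotation as R
def cam(n, st=None):
    m=viewer.camera_model(n); K=m["camera_matrix"]
    if n=="wrist":
        T=np.eye(4); T[:3,:3]=R.from_euler("xyz",st["ee_rot"],degrees=True).as_matrix(); T[:3,3]=st["tcp_pos"]
        X=T@m["tool_from_camera"]; return K,X[:3,:3],X[:3,3]
    Rm=cv2.Rodrigues(m["rvec"])[0]; return K,Rm.T,-Rm.T@m["tvec"]
def ray(c,p):
    d=c[1]@np.linalg.inv(c[0])@np.array([p[0],p[1],1.]); return c[2],d/np.linalg.norm(d)
def onz(c,p,z):
    o,d=ray(c,p); return o+d*(z-o[2])/d[2]
def tri(c1,p1,c2,p2):
    o1,d1=ray(c1,p1);o2,d2=ray(c2,p2)
    s=np.linalg.lstsq(np.c_[d1,-d2],o2-o1,rcond=None)[0]
    a=o1+s[0]*d1;b=o2+s[1]*d2; return (a+b)/2,np.linalg.norm(a-b)
def proj(c,X):
    p=c[0]@(c[1].T@(np.asarray(X)-c[2])); return p[:2]/p[2]
E
python3 - <<'E'
import cv2,numpy as np
t=cv2.imread("pics/top0.png");s=cv2.imread("pics/side0.png")
a=cv2.resize(t[140:240,120:320],(800,400),interpolation=cv2.INTER_CUBIC)[:, :]
a=cv2.resize(t[140:250,120:310],(400*190//230,0) if 0 else (400,232),interpolation=cv2.INTER_CUBIC)
L=cv2.resize(t[145:240,120:310],None,fx=4,fy=4,interpolation=cv2.INTER_CUBIC)
cv2.imwrite("pics/c1.png",L)
S=cv2.resize(s[180:350,205:305],None,fx=3.5,fy=3.5,interpolation=cv2.INTER_CUBIC)
cv2.imwrite("pics/c2.png",S)
E
```

```text
(no output)
```

View pics/c1.png

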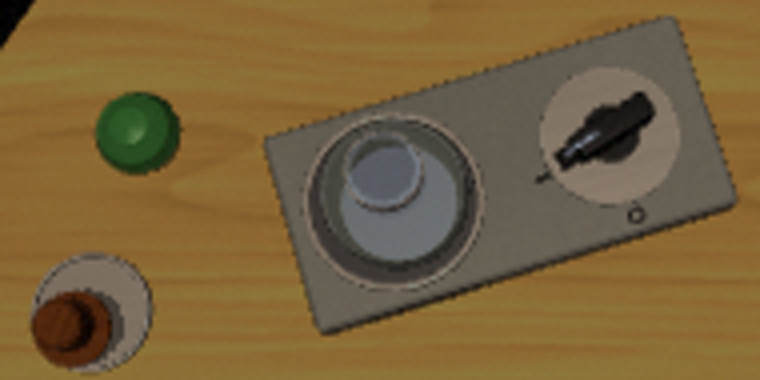

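View pics/c2.png

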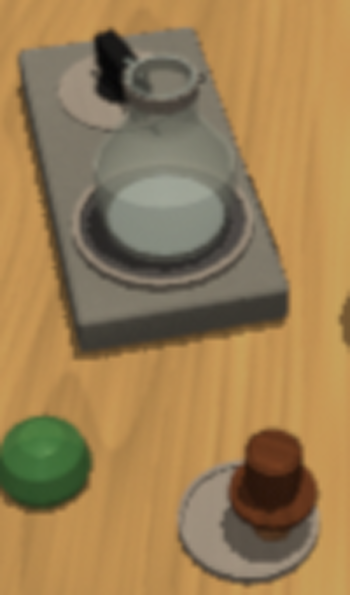

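The crops confirm it. In the top crop, the carafe rim is at (384,172), the handle disc at (610,137) with its nose towards (560,162), and the stopper's knob top at (63,325) on the coaster (93,313). In the side crop, the rim is at (165,77) and the knob top at (273,447).

```bash
python3 - <<'E'
from h import *
np.set_printoptions(precision=4,suppress=True)
T=cam("top");S=cam("side")
t=lambda x,y:(120+x/4-.4,145+y/4-.4); s=lambda x,y:(205+x/3.5-.4,180+y/3.5-.4)
cs=[onz(T,t(*p),.043) for p in [(265,138),(672,17),(737,205),(322,333)]]
C=np.mean(cs,axis=0);print("warmer",C,[np.linalg.norm(cs[i]-cs[i-1]) for i in range(4)])
v=(cs[0]-cs[1]+cs[3]-cs[2]);v/=np.linalg.norm(v); yaw=np.degrees(np.arctan2(-v[0],v[1]));print("yaw",yaw)
print("plate exp",C+.09*v,"axis exp",C-.095*v)
print("disc",onz(T,t(610,137),.047),"bar",onz(T,t(543,179),.043),"ring",onz(T,t(637,215),.043))
print("nose",onz(T,t(560,162),.088),"tail",onz(T,t(650,100),.088))
print("rim",tri(T,t(384,172),S,s(165,77)), onz(T,t(384,172),.197))
print("knobtop",tri(T,t(63,325),S,s(273,440)))
print("collar",tri(T,t(72,329),S,s(273,494)))
print("coaster",tri(T,t(93,313),S,s(249,521)))
print("pw",onz(T,t(138,132),.03))
print("fig",onz(T,(362,228),.05))
print("bigcar",onz(T,(202,267),.0))
E
```

```text
warmer [0.5805 0.0025 0.043 ] [np.float64(0.1680758513324117), np.float64(0.3526736314308652), np.float64(0.16719531141909316), np.float64(0.3520964695153303)]
yaw 17.244451249640854
plate exp [0.5538 0.0884 0.043 ] axis exp [ 0.6087 -0.0882  0.043 ]
disc [ 0.6088 -0.0875  0.047 ] bar [ 0.5743 -0.0325  0.043 ] ring [ 0.5446 -0.1091  0.043 ]
nose [ 0.5796 -0.0452  0.088 ] tail [ 0.63  -0.117  0.088]
rim (array([0.5498, 0.0829, 0.1977]), np.float64(0.0009483648596130884)) [0.5504 0.083  0.197 ]
knobtop (array([0.451 , 0.3379, 0.092 ]), np.float64(0.0014664249896371316))
collar (array([0.4508, 0.3455, 0.0447]), np.float64(0.0004098585594529146))
coaster (array([0.4673, 0.3406, 0.0068]), np.float64(0.00016753498081371508))
pw [0.616  0.3046 0.03  ]
fig [ 0.4479 -0.3732  0.05  ]
bigcar [0.3239 0.1415 0.    ]
```

Everything checks against the text: the rim is at z=0.198, the knob top at about 0.09, and the handle axis at (0.609,-0.088) with the nose heading at about 124°. I'll move above the handle and turn the tool to yaw ~124.

```bash
python3 -m pendant '[0.53,-0.317,0,0, 0.53,-0.317,0,0, 0.53,-0.317,0,0, 0.53,-0.317,0,0, 0.53,-0.317,0,0]' -1 && python3 -m pendant '[0.53,-0.317,0,0, 0.53,-0.317,0,0, 0.53,-0.317,0,0, 0.53,-0.317,0,0, 0.53,-0.317,0,0]'; python3 -m pendant '[0.53,-0.317,0,0, 0.53,-0.317,0,0, 0.53,-0.317,0,0, 0.53,-0.317,0,0, 0.53,-0.317,0,0]'; python3 -m pendant '[0.53,-0.317,0,0, 0.53,-0.317,0,0, 0.53,-0.317,0,0, 0.53,-0.317,0,0, 0.53,-0.317,0,0]'
python3 -c "from bench import robot;print(robot.read_state()['q'])"
```

```text
time_s: 0.6
tcp_pos: [0.3258, -0.4565, 0.2479]
ee_rot: [-180.0, 0.0, 21.8]
ft_force: [0.3, -0.7, -0.3]
gripper_width: 0.0855
grasp_force: 0.0
time_s: 1.1
tcp_pos: [0.4195, -0.3338, 0.248]
ee_rot: [-180.0, 0.0, 21.8]
ft_force: [0.1, -0.5, -0.3]
gripper_width: 0.0853
grasp_force: 0.0
time_s: 1.6
tcp_pos: [0.5131, -0.2112, 0.248]
ee_rot: [-180.0, 0.0, 21.8]
ft_force: [0.5, -0.9, 0.8]
gripper_width: 0.0856
grasp_force: 0.0
time_s: 2.1
tcp_pos: [0.6068, -0.0886, 0.2478]
ee_rot: [-180.0, 0.0, 21.8]
ft_force: [0.4, -0.8, 0.5]
gripper_width: 0.0853
grasp_force: 0.0
[ 18.32054808  28.55053897 -19.91691121  87.78195923  10.30260193
  65.53150616 -71.89685387]
```

```bash
python3 -m pendant '[0,0,0,-0.0236, 0,0,0,-0.0236, 0,0,0,-0.0236, 0,0,0,-0.0236, 0,0,0,-0.0236]' >/dev/null; python3 -m pendant '[0,0,0,-0.0236, 0,0,0,-0.0236, 0,0,0,-0.0236, 0,0,0,-0.0236, 0,0,0,-0.0236]'>/dev/null; python3 -m pendant '[0,0,0,-0.0236, 0,0,0,-0.0236, 0,0,0,0, 0,0,0,0]'
python3 - <<'E'
from h import *
s=robot.read_state();im=viewer.capture("wrist")
cv2.imwrite("pics/w1.png",im[:,:,::-1]);np.save("w1.npy",np.r_[s["tcp_pos"],s["ee_rot"]]);print(s["q"],s["tcp_pos"],s["ee_rot"])
c=cam("wrist",s); print(proj(c,[.6088,-.088,.088]),proj(c,[.5796,-.0452,.088]),proj(c,[.5504,.083,.197]))
E
```

```text
time_s: 3.5
tcp_pos: [0.6062, -0.0898, 0.2479]
ee_rot: [-180.0, -0.0, 123.5]
ft_force: [-0.3, 0.1, -0.2]
gripper_width: 0.0854
grasp_force: 0.0
[ 33.39196401  33.15222623 -46.57188442  87.64252457  24.95547749
  70.08406723  16.33054597] [ 0.60623169 -0.08975952  0.24789473] [-1.79978196e+02 -4.30281348e-02  1.23454385e+02]
[254.86022556 178.25730244] [254.30891482 130.11926587] [343.55887525 -94.46865762]
```

View pics/w1.png

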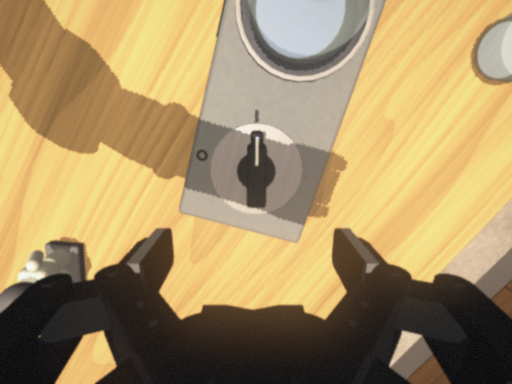

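The wrist view shows the handle lying almost exactly along tool x: nose at (257,131), tail at (257,207), disc centre at about (257,168).

```bash
python3 - <<'E'
from h import *
a=np.load("w1.npy");c=cam("wrist",dict(tcp_pos=a[:3],ee_rot=a[3:]))
im=cv2.cvtColor(cv2.imread("pics/w1.png"),cv2.COLOR_BGR2GRAY)
m=(im[115:222,225:290]<38).astype(np.uint8)
n,l,st,ce=cv2.connectedComponentsWithStats(m);k=1+np.argmax(st[1:,4]);print(st[k]+[225,115,0,0,0])
n=onz(c,(257,131),.088);t=onz(c,(257,207),.088);u=(n-t)/np.linalg.norm(n-t)
print(n,t,np.linalg.norm(n-t),np.degrees(np.arctan2(u[1],u[0])),"axis",t+.035*u,n-.05*u,"disc",onz(c,(257,168),.048))
E
```

```text
Traceback (most recent call last):
ValueError: attempt to get argmax of an empty sequence
```

```bash
python3 - <<'E'
from h import *
a=np.load("w1.npy");c=cam("wrist",dict(tcp_pos=a[:3],ee_rot=a[3:]))
n=onz(c,(257,131),.088);t=onz(c,(257,207),.088);u=(n-t)/np.linalg.norm(n-t)
print(n,t,np.linalg.norm(n-t),np.degrees(np.arctan2(u[1],u[0])),"axis",t+.035*u,n-.05*u,"disc",onz(c,(257,168),.048))
E
```

```text
[ 0.58245229 -0.04439505  0.088     ] [ 0.62934656 -0.11448111  0.088     ] 0.0843275000856034 123.78630464990343 axis [ 0.60988316 -0.085392    0.088     ] [ 0.61025714 -0.08595093  0.088     ] disc [ 0.60933879 -0.08343564  0.048     ]
```

```bash
python3 -m pendant '[0.03,0.097,0.4,0, 0,0,0.5,0, 0,0,0.5,0, 0,0,0.5,0, 0,0,0.5,0]'; python3 -m pendant '[0,0,0.4,0, 0,0,0.3,0, 0,0,0.2,0, 0,0,0.12,0, 0,0,0,0]'; python3 -m pendant '[0,0,0,0, 0,0,0,0, 0,0,0,0, 0,0,0,0, 0,0,0,0]' 1 25
```

```text
time_s: 4.05
tcp_pos: [0.6096, -0.0856, 0.1274]
ee_rot: [-180.0, 0.0, 123.5]
ft_force: [0.2, -0.2, -0.3]
gripper_width: 0.0855
grasp_force: 0.0
time_s: 4.55
tcp_pos: [0.6095, -0.0856, 0.077]
ee_rot: [-180.0, -0.0, 123.7]
ft_force: [-0.9, 1.6, 0.8]
gripper_width: 0.0854
grasp_force: 0.0
time_s: 5.05
tcp_pos: [0.609, -0.0862, 0.0778]
ee_rot: [-179.9, 0.0, 123.7]
ft_force: [-2.8, -2.4, 4.4]
gripper_width: 0.0217
grasp_force: 25.6
```

```bash
python3 -m pendant '[0,0,0,-0.0167, 0,0,0,-0.0167, 0,0,0,-0.0167, 0,0,0,-0.0167, 0,0,0,-0.0167]'; python3 -m pendant '[0,0,0,-0.0167, 0,0,0,-0.0167, 0,0,0,-0.0167, 0,0,0,-0.0167, 0,0,0,-0.0167]' ; python3 -m pendant '[0,0,0,-0.0167, 0,0,0,-0.0167, 0,0,0,0, 0,0,0,0]'
python3 -c "from bench import robot;s=robot.read_state();print(s['q'],s['moment'])"
```

```text
time_s: 5.55
tcp_pos: [0.6081, -0.0873, 0.0778]
ee_rot: [-179.8, -0.1, 153.9]
ft_force: [-7.0, -4.6, 7.8]
gripper_width: 0.0214
grasp_force: 26.4
time_s: 6.05
tcp_pos: [0.6078, -0.0888, 0.0778]
ee_rot: [-179.7, -0.2, -176.1]
ft_force: [-9.0, -7.2, 10.0]
gripper_width: 0.0216
grasp_force: 25.7
time_s: 6.45
tcp_pos: [0.6079, -0.0894, 0.0778]
ee_rot: [-179.7, -0.3, -164.3]
ft_force: [-8.3, -9.1, 11.7]
gripper_width: 0.0213
grasp_force: 25.8
[ 37.98516636  49.36362538 -58.34708925  98.80000975  48.12769598
  60.81611352  68.38375628] [-1.67856987  1.56613562  0.16258806]
```

```bash
python3 -m pendant '[0,0,0,-0.004, 0,0,0,-0.004, 0,0,0,0]'; python3 -m pendant '[0,0,0,0, 0,0,0,0, 0,0,0,0, 0,0,0,0, 0,0,0,0]' -1;  python3 -m pendant '[0,0,-0.2,0, 0,0,-0.5,0, 0,0,-0.8,0, 0,0,-0.9,0, 0,0,-0.9,0]'; python3 -m pendant '[0,0,-0.6,0, 0,0,0,0, 0,0,0,0]'
python3 - <<'E'
from h import *
s=robot.read_state();im=viewer.capture("wrist")
cv2.imwrite("pics/w2.png",im[:,:,::-1]);np.save("w2.npy",np.r_[s["tcp_pos"],s["ee_rot"]]);print(s["q"],s["tcp_pos"],s["ee_rot"])
E
```

```text
time_s: 6.75
tcp_pos: [0.6079, -0.0895, 0.0777]
ee_rot: [-179.7, -0.3, -161.5]
ft_force: [-8.4, -9.0, 11.6]
gripper_width: 0.0219
grasp_force: 28.2
time_s: 7.25
tcp_pos: [0.6097, -0.0853, 0.0772]
ee_rot: [180.0, 0.0, -161.2]
ft_force: [-0.5, -0.4, 0.4]
gripper_width: 0.0853
grasp_force: 0.0
time_s: 7.75
tcp_pos: [0.6093, -0.0852, 0.2446]
ee_rot: [180.0, 0.0, -161.2]
ft_force: [1.0, 0.3, 0.6]
gripper_width: 0.0855
grasp_force: 0.0
time_s: 8.05
tcp_pos: [0.6097, -0.0854, 0.2733]
ee_rot: [-179.9, 0.1, -161.3]
ft_force: [0.7, -0.8, 0.1]
gripper_width: 0.0852
grasp_force: 0.0
[ 41.24000979  39.00403752 -67.03864838  84.85197808  36.12487961
  79.86437841  81.32333549] [ 0.60968616 -0.08536965  0.27333475] [-1.79942922e+02  7.77107488e-02 -1.61251186e+02]
```

View pics/w2.png

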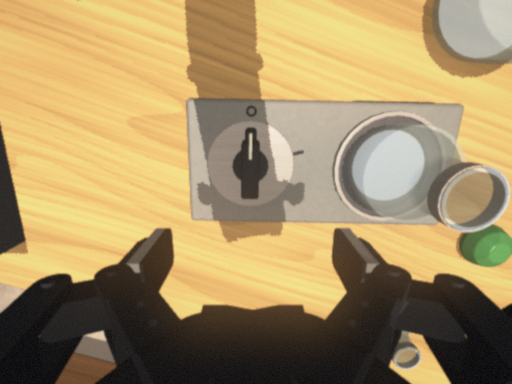

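The handle is at the off stop: its white line points at the ring mark (251,110). The carafe is undisturbed, with its rim at (474,197). Next I'll travel towards the stopper, taking wrist pictures on the way.

```bash
cat > snap.py <<'E'
import sys
from h import *
n=sys.argv[1];s=robot.read_state();im=viewer.capture("wrist")
cv2.imwrite(f"pics/{n}.png",im[:,:,::-1]);np.save(n+".npy",np.r_[s["tcp_pos"],s["ee_rot"]])
E
python3 -m pendant '[0.017,0.6075,0,0, 0.017,0.6075,0,0, 0.017,0.6075,0,0, 0.017,0.6075,0,0, 0.017,0.6075,0,0]'; python3 -m pendant '[0,0,0,0, 0,0,0,0]' >/dev/null; python3 snap.py w3;  python3 -m pendant '[0.017,0.6075,0,0, 0.017,0.6075,0,0, 0.017,0.6075,0,0, 0.017,0.6075,0,0, 0.017,0.6075,0,0]'>/dev/null;  python3 -m pendant '[0,0,0,0, 0,0,0,0]' ; python3 snap.py w4; python3 -m pendant '[0.017,0.6075,0,0, 0.017,0.6075,0,0, 0.017,0.6075,0,0, 0.017,0.6075,0,0, 0.017,0.6075,0,0]'>/dev/null;  python3 -m pendant '[0,0,0,0, 0,0,0,0]' ; python3 snap.py w5
python3 -c "
import cv2,numpy as np
a=[cv2.imread(f'pics/w{i}.png')[:290] for i in (3,5)]
cv2.imwrite('pics/m.png',np.vstack(a))"
```

```text
time_s: 8.6
tcp_pos: [0.5557, 0.0574, 0.2709]
ee_rot: [180.0, -0.1, -161.3]
ft_force: [0.8, -0.6, 0.3]
gripper_width: 0.0853
grasp_force: 0.0
time_s: 9.55
tcp_pos: [0.5044, 0.1985, 0.2718]
ee_rot: [-180.0, -0.0, -161.3]
ft_force: [0.3, -0.6, -0.4]
gripper_width: 0.0856
grasp_force: 0.0
time_s: 10.3
tcp_pos: [0.4521, 0.3408, 0.2718]
ee_rot: [-180.0, -0.0, -161.3]
ft_force: [0.8, -1.0, -0.1]
gripper_width: 0.0856
grasp_force: 0.0
```

View pics/m.png

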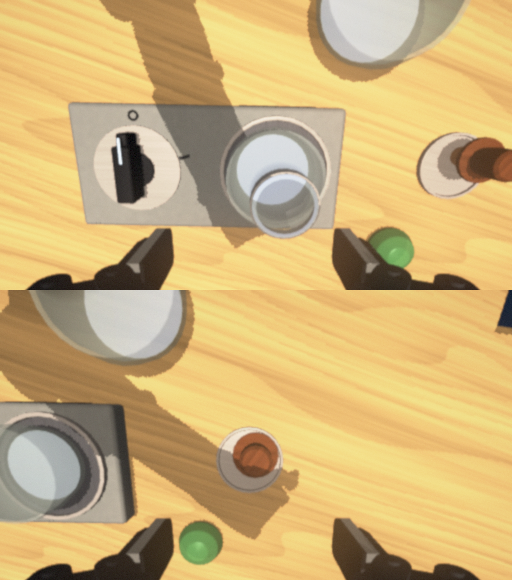

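The mosaic shows, in w3, the carafe rim circle at about (285,203) and the stopper off-centre at (490,160). In w5 the stopper's collar is at (256,164) and the coaster at (250,169). I'll take precise fits from enlarged crops.

```bash
python3 - <<'E'
from h import *
I={i:cv2.imread(f"pics/w{i}.png") for i in (2,3,4,5)}
def cr(i,x,y,w,h): return cv2.resize(I[i][y:y+h,x:x+w],None,fx=4,fy=4,interpolation=cv2.INTER_CUBIC)
A=np.hstack([cr(2,422,150,90,95),cr(3,240,155,90,95)])
hs=cv2.cvtColor(I[4],cv2.COLOR_BGR2HSV)
for i in (3,4,5):
    hs=cv2.cvtColor(I[i],cv2.COLOR_BGR2HSV)
    m=((hs[...,0]<13)&(hs[...,1]>120)&(hs[...,2]<200)).astype(np.uint8); m[290:]=0
    n,l,st,ce=cv2.connectedComponentsWithStats(m);k=1+np.argmax(st[1:,4]);print(i,st[k],ce[k])
    cn=max(cv2.findContours((l==k).astype(np.uint8),0,1)[0],key=cv2.contourArea);print(cv2.minEnclosingCircle(cn)); 
    if i==4: X,Y=int(ce[k][0])-45,int(ce[k][1])-26; print("crop4",X,Y); 
    if i==4:
      X=max(0,min(X,422)); 
B=np.hstack([cr(4,X,Y,90,52),cr(5,211,138,90,52)])
cv2.imwrite("pics/m2.png",np.vstack([A,B]))
E
```

```text
3 [457 138  47  45 822] [474.67761557 158.13990268]
((480.5, 159.5), 25.544178009033203)
4 [ 345  140   53   44 1452] [371.6184573  163.29132231]
((371.06640625, 165.568359375), 26.30961799621582)
crop4 326 137
5 [ 233  143   45   44 1459] [255.12885538 164.46744345]
((255.1357421875, 164.73367309570312), 22.25154685974121)
```

View pics/m2.png

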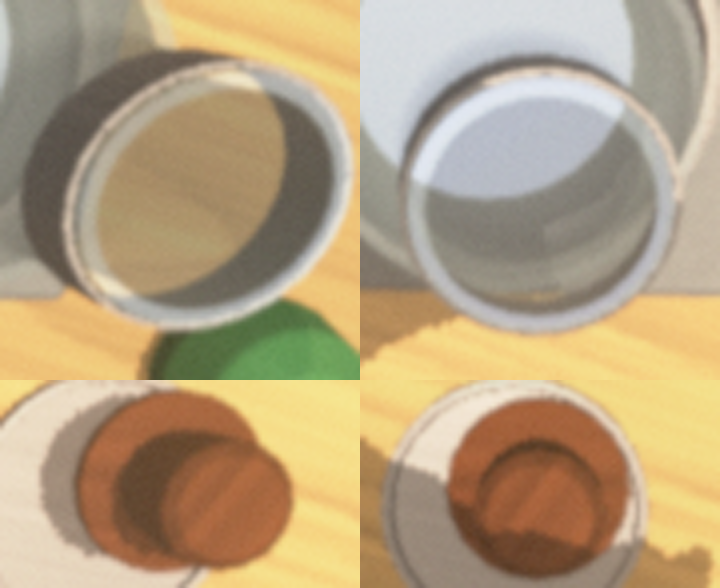

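Crop centres:
- **Rim:** w2 (474,198.7), w3 (286,204.9).
- **Knob top:** w4 (382.5,167.7), w5 (256.2,168.7).
- **Collar:** w4 (367.5,162), w5 (255.7,164.9).

```bash
python3 - <<'E'
from h import *
np.set_printoptions(precision=4,suppress=True)
def C(i):
    a=np.load(f"w{i}.npy"); return cam("wrist",dict(tcp_pos=a[:3],ee_rot=a[3:]))
c={i:C(i) for i in (2,3,4,5)}
p=lambda x,y:(x-.4,y-.4)
T=cam("top")
print("rim",tri(c[2],p(474,198.75),c[3],p(286,204.9)),onz(c[3],p(286,204.9),.197),onz(c[2],p(474,198.75),.197))
print("knobtop",tri(c[4],p(382.5,167.75),c[5],p(256.25,168.75)),onz(c[5],p(256.25,168.75),.088))
print("collar",tri(c[4],p(367.5,162),c[5],p(255.75,164.9)),onz(c[5],p(255.75,164.9),.046))
print(np.load("w5.npy"))
# handle axis check in w2, w3
print("disc",onz(c[2],(250.5,163.5),.048),onz(c[3],(137,167),.048))
# top: knob top again at .089, collar top .046
print(onz(T,(120+63/4-.4,145+325/4-.4),.089),onz(T,(120+72/4-.4,145+329/4-.4),.046))
E
```

```text
rim (array([0.5507, 0.0848, 0.1929]), np.float64(0.0003055878097802632)) [0.5494 0.0838 0.197 ] [0.5507 0.0811 0.197 ]
knobtop (array([0.448 , 0.3453, 0.0818]), np.float64(0.002465809666960409)) [0.4457 0.3444 0.088 ]
collar (array([0.4497, 0.3457, 0.0393]), np.float64(0.0002497320501081497)) [0.4487 0.3453 0.046 ]
[   0.4521    0.3408    0.2718 -179.9544   -0.0404 -161.3237]
disc [ 0.6075 -0.0873  0.048 ] [ 0.6064 -0.0863  0.048 ]
[0.4505 0.3389 0.089 ] [0.4509 0.3451 0.046 ]
```

```bash
python3 -m pendant '[0.05,0.106,0.3,0, 0,0,0.6,0, 0,0,0.7,0, 0,0,0.7,0, 0,0,0.6,0]'>/dev/null; python3 -m pendant '[0,0,0.5,0, 0,0,0.3,0, 0,0,0.2,0, 0,0,0.1,0, 0,0,0,0]'; python3 -m pendant '[0,0,0,0, 0,0,0,0, 0,0,0,0, 0,0,0,0, 0,0,0,0]' 1 30;python3 -m pendant '[0,0,0,0, 0,0,0,0]'; python3 snap.py w6
```

```text
time_s: 11.35
tcp_pos: [0.4475, 0.3458, 0.0724]
ee_rot: [180.0, 0.0, -161.3]
ft_force: [0.0, 0.2, 0.7]
gripper_width: 0.0853
grasp_force: 0.0
time_s: 11.85
tcp_pos: [0.4475, 0.3461, 0.073]
ee_rot: [-180.0, 0.1, -161.3]
ft_force: [0.1, -1.0, 6.0]
gripper_width: 0.0393
grasp_force: 29.8
time_s: 12.05
tcp_pos: [0.4475, 0.3461, 0.073]
ee_rot: [-180.0, 0.1, -161.3]
ft_force: [0.4, -1.9, 6.3]
gripper_width: 0.0393
grasp_force: 29.8
```

```bash
python3 -m pendant '[0,0,-0.1,0, 0,0,-0.3,0, 0,0,-0.6,0, 0,0,-0.8,0, 0,0,-0.8,0]'; python3 -m pendant '[0,0,-0.8,0, 0,0,-0.7,0, 0,0,-0.4,0, 0,0,0,0, 0,0,0,0]';  python3 -m pendant '[-0.01,-0.2,0,0, -0.02,-0.4,0,0, -0.03,-0.6,0,0, -0.03,-0.7,0,0, -0.03,-0.7,0,0]'; python3 -m pendant '[-0.03,-0.7,0,0, -0.03,-0.7,0,0, -0.03,-0.7,0,0, -0.02,-0.5,0,0, -0.02,-0.44,0,0]'; python3 -m pendant '[0,0,0,0, 0,0,0,0, 0,0,0,0]'
python3 - <<'E'
from h import *
s=robot.read_state();print(s["tcp_pos"],s["q"])
for n in ("side","top","wrist"):
    cv2.imwrite(f"pics/{n}7.png",viewer.capture(n)[:,:,::-1])
np.save("w7.npy",np.r_[s["tcp_pos"],s["ee_rot"]])
S=cam("side");T=cam("top")
print(proj(S,s["tcp_pos"]),proj(T,s["tcp_pos"]))
a=cv2.imread("pics/side7.png")[130:270,190:310];b=cv2.imread("pics/wrist7.png")
a=cv2.resize(a,None,fx=3.4,fy=3.4,interpolation=cv2.INTER_CUBIC)
b=cv2.resize(b[90:384,140:370],(372,476),interpolation=cv2.INTER_CUBIC)
cv2.imwrite("pics/m3.png",np.hstack([a[:476],b]))
E
```

```text
time_s: 12.6
tcp_pos: [0.4464, 0.346, 0.2044]
ee_rot: [180.0, -0.1, -161.2]
ft_force: [1.0, 0.2, -0.3]
gripper_width: 0.0394
grasp_force: 30.5
time_s: 13.1
tcp_pos: [0.4468, 0.3459, 0.2977]
ee_rot: [-180.0, 0.0, -161.2]
ft_force: [-0.4, -0.6, -1.0]
gripper_width: 0.039
grasp_force: 30.5
time_s: 13.6
tcp_pos: [0.4946, 0.2225, 0.296]
ee_rot: [-180.0, -0.1, -161.2]
ft_force: [0.9, -0.1, -1.5]
gripper_width: 0.0395
grasp_force: 30.5
time_s: 14.1
tcp_pos: [0.5496, 0.0798, 0.2958]
ee_rot: [180.0, -0.2, -161.4]
ft_force: [0.9, 0.1, -0.6]
gripper_width: 0.0395
grasp_force: 30.5
time_s: 14.4
tcp_pos: [0.5488, 0.0836, 0.2969]
ee_rot: [180.0, -0.0, -161.2]
ft_force: [0.3, 0.5, -0.4]
gripper_width: 0.0394
grasp_force: 30.5
[0.54884207 0.08364496 0.29693058] [ 29.50605584  32.40678612 -68.57517351  91.55055114  30.68674625
  77.39926416  65.86200457]
[250.92243684 170.87949888] [211.73585979 180.8840336 ]
```

View pics/m3.png

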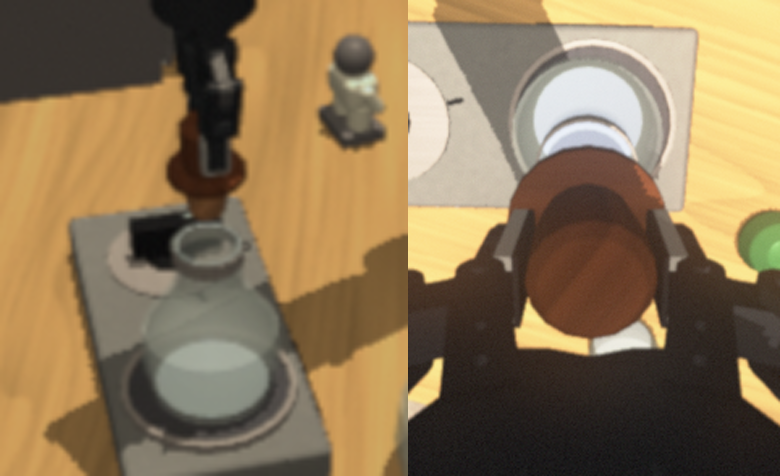

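The stopper is held upright above the neck: collar at side-crop (207,171), rim at (207,245). I'll measure the residual offset in both views.

```bash
python3 - <<'E'
from h import *
np.set_printoptions(precision=4,suppress=True)
S=cam("side");T=cam("top");a=np.load("w7.npy");W=cam("wrist",dict(tcp_pos=a[:3],ee_rot=a[3:]))
q=lambda x,y:(190+x/3.4-.35,130+y/3.4-.35); w=lambda x,y:(140+(x-408)/1.617,90+y/1.617)
print("side cam",S[2],"dir",S[1][:,2],"imgx axis",S[1][:,0])
c=onz(S,q(207,171),.2665); r=onz(S,q(207.5,245),.197); print("side",c,r,(r-c)@S[1][:,0])
tx=np.array([np.cos(np.radians(a[5])),np.sin(np.radians(a[5])),0]);ty=np.array([tx[1],-tx[0],0])
c2=onz(W,w(586,223),.2665); print("wrist collar",c2,"tcp",a[:3])
# rim apex row in wrist at z .197, top outer arc apex (588,118): far edge = centre + R*tx
e=onz(W,w(588.5,117),.197);print("rim from apex",e-.027*tx)
p=proj(W,[.550,.0835,.197]);print(p)
# direct rim circle fit expectation: tcp-relative
for n,v in (("c2",c2),("rim",e-.027*tx)): print(n,(v-a[:3])@tx,(v-a[:3])@ty)
for v in ([.5507,.0848,.197],[.5498,.0829,.197],[.5494,.0838,.197]): print((np.array(v)-a[:3])@tx,(np.array(v)-a[:3])@ty)
E
```

```text
side cam [0.4247 1.0651 0.9691] dir [ 0.0861 -0.7895 -0.6076] imgx axis [-0.9953 -0.0955 -0.0169]
side [0.551  0.0805 0.2665] [0.5522 0.0828 0.197 ] -0.0002671818863199738
wrist collar [0.5513 0.0845 0.2665] tcp [0.5488 0.0836 0.2969]
rim from apex [0.5486 0.0845 0.197 ]
[250.0255 193.7585]
c2 -0.002582641173416443 1.5240316502303478e-05
rim -6.504659171488233e-05 0.0008866520721507297
-0.002131231657222416 0.0004938637097526119
-0.0006663694637626841 -0.0010141743382330347
-0.0005781215510552931 -3.325012816237386e-05
```

```bash
python3 -m pendant '[0,0,0.2,0, 0,0,0.25,0, 0,0,0.25,0, 0,0,0.2,0, 0,0,0.1,0]'; python3 -m pendant '[0,0,0.06,0, 0,0,0.06,0, 0,0,0.04,0, 0,0,0,0]'
```

```text
time_s: 15.05
tcp_pos: [0.549, 0.0826, 0.2457]
ee_rot: [180.0, -0.1, -161.3]
ft_force: [1.0, -0.6, -1.4]
gripper_width: 0.0393
grasp_force: 30.5
time_s: 15.45
tcp_pos: [0.5496, 0.0829, 0.2393]
ee_rot: [-180.0, 0.0, -161.3]
ft_force: [-0.4, -0.3, -0.2]
gripper_width: 0.0391
grasp_force: 30.5
```

No contact so far. Continuing slowly.

```bash
python3 -m pendant '[0,0,0.03,0, 0,0,0.03,0, 0,0,0.03,0, 0,0,0,0]'|sed -n 2,4p; python3 -m pendant '[0,0,0.02,0, 0,0,0.02,0, 0,0,0,0]'|sed -n 2,4p;  python3 -m pendant '[0,0,0.02,0, 0,0,0,0, 0,0,0,0]' |sed -n 2,4p
```

```text
tcp_pos: [0.5495, 0.0829, 0.2346]
ee_rot: [-180.0, -0.0, -161.3]
ft_force: [0.1, -0.6, -1.5]
tcp_pos: [0.5495, 0.0829, 0.2327]
ee_rot: [180.0, -0.0, -161.3]
ft_force: [-0.0, -0.8, -0.1]
tcp_pos: [0.5495, 0.0829, 0.2318]
ee_rot: [180.0, -0.0, -161.3]
ft_force: [0.1, 0.1, -2.1]
```

```bash
python3 -m pendant '[0,0,0.02,0, 0,0,0,0, 0,0,0,0]'|sed -n 2,4p; python3 -m pendant '[0,0,0.02,0, 0,0,0,0, 0,0,0,0]'|sed -n 2,4p
```

```text
tcp_pos: [0.5498, 0.083, 0.2315]
ee_rot: [-180.0, 0.1, -161.3]
ft_force: [-1.0, -0.7, 5.9]
tcp_pos: [0.55, 0.083, 0.2311]
ee_rot: [-180.0, 0.1, -161.3]
ft_force: [-1.9, -2.9, 11.5]
```

Contact came at TCP z=0.2315, the height expected for a seated collar. I'll relieve the load, open, and rise.

```bash
python3 -m pendant '[0,0,-0.02,0, 0,0,0,0]'|sed -n 2,4p; python3 -m pendant '[0,0,0,0, 0,0,0,0, 0,0,0,0, 0,0,0,0, 0,0,0,0]' -1|sed -n 2,5p;  python3 -m pendant '[0,0,-0.1,0, 0,0,-0.3,0, 0,0,-0.5,0, 0,0,-0.6,0, 0,0,-0.6,0]'|sed -n 2,4p; python3 -m pendant '[0,0,-0.3,0, 0,0,0,0, 0,0,0,0, 0,0,0,0]'
python3 - <<'E'
from h import *
s=robot.read_state()
for n in ("side","wrist"):
    cv2.imwrite(f"pics/{n}8.png",viewer.capture(n)[:,:,::-1])
a=cv2.imread("pics/side8.png")[130:270,190:310];b=cv2.imread("pics/wrist8.png")
a=cv2.resize(a,None,fx=3.4,fy=3.4,interpolation=cv2.INTER_CUBIC)
b=cv2.resize(b[90:290,140:370],None,fx=1.617,fy=1.617,interpolation=cv2.INTER_CUBIC)
b=cv2.copyMakeBorder(b,0,476-b.shape[0],0,0,0)
cv2.imwrite("pics/m4.png",np.hstack([a,b]))
E
```

```text
tcp_pos: [0.5498, 0.0828, 0.2312]
ee_rot: [-180.0, 0.0, -161.3]
ft_force: [1.1, -2.4, 5.7]
tcp_pos: [0.5495, 0.083, 0.2307]
ee_rot: [180.0, -0.0, -161.3]
ft_force: [0.4, -0.0, 0.2]
gripper_width: 0.0855
tcp_pos: [0.5493, 0.0832, 0.3382]
ee_rot: [180.0, 0.0, -161.2]
ft_force: [0.8, 1.0, -0.7]
time_s: 18.65
tcp_pos: [0.5492, 0.0826, 0.3501]
ee_rot: [-180.0, -0.1, -161.3]
ft_force: [0.2, 0.5, 0.2]
gripper_width: 0.0857
grasp_force: 0.0
```

View pics/m4.png

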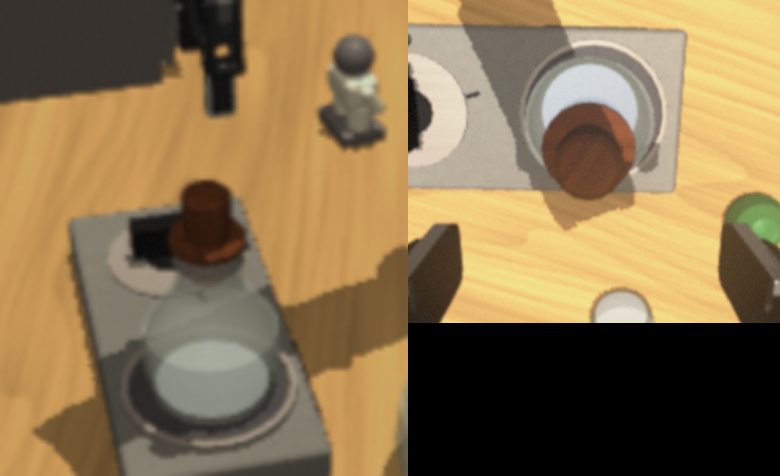

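The stopper stands upright in the neck with its collar on the rim at side-crop (207,240). The carafe is upright on the plate, the handle is off, the figurine is untouched and the gripper is clear. I'm handing in.

```bash
python3 -c "from bench import job_done;print(job_done())"
```

```text
the job is handed in; nothing more can be done
None
```

I turned the warmer's handle to its off stop, then seated the stopper upright in the middle-sized carafe's neck and handed the job in at about 19 s; the final pictures show it in place, but `job_done()` returned no verdict.

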